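Sheathe the chisel through the sprung flap

ROBOT

A 7-joint arm with a two-finger parallel gripper is mounted at the origin on the work surface. World frame = base frame: x ahead of the robot, y to its left, z up, the work surface at z = 0. Lengths are in mm, angles in rad, forces in N, time in s.
With the tool pointing down it reaches from about 400 to 925 mm from the base axis. Payload 4.1 kg.
Tool frame: the origin (TCP) lies between the finger pads; the fingertips stand 25 mm ahead of it and the grasp point (between the pads) lies 6 mm ahead of it (arm.finger_overhang is the distance from the TCP to the fingertips, in mm); z points along the fingers, y is the line along which they close (so a half turn about z gives the same grasp; the last joint's range is limited). The gripper opens to 85 mm and grips with 20 to 120 N. Pads are 22 mm wide; open, the fingers measure 114 mm over their backs; the gripper's body (76 mm by 85 mm) begins 54 mm behind the grasp point. The pads swing forward as they close: fully open they stand 13 mm farther back than shut.
Start: joints at [1.066, 0.398, 0.045, 1.537, -0.019, 1.207, -0.051], TCP at [256.628, -597.228, 256.347] pointing down, gripper open.
Joint ranges: [-2.82, 2.82], [-0.49, 2.23], [-1.37, 1.46], [0, 2.46], [-1.36, 4.5], [0.23, 2], [-2.94, 2.94]. Speed limits (rad/s): [2.57, 2.57, 3.14, 3.14, 3.14, 3.14, 3.14].

INTERFACE

Orientations are given as a 3x3 rotation matrix whose columns are the frame's x, y, z axes.
In Python, from plant import arm, viewer gives the robot as it stands.
- The arm moves only by the tool apply_moves, never from a script. Its arguments are lists of equal length, an entry for each row: "translation": the shift along the tool's x, y, z in mm, a list of three; "delta_rot": the turn, a rotation vector about the tool's x, y, z in rad, a list of three. A call has 1 to 10 rows; each row shifts and turns the commanded pose from where the row before left it, along the tool's axes as they then stand; what a row does not reach is not made up. A row lasts 1/12 s, in which the tool goes at most 41.7 mm and 7.16 degrees, less where a joint would pass 70% of its speed; a pose out of reach is approached as far as the arm can. A call with a gripper value outside its range is refused whole. "grip" is the finger opening in mm, from 0 to 85.4, set as the call begins (left out, the last holds). The fingers move at their own pace and stop on an object; the grip force is fixed at half the most. Time passes only in rows, so rows that do not move let the fingers close. It gives the time, the measured TCP pose, the force, the opening and the grip force at its end, in the units of the state.
- arm.state(): the state, without advancing time (a new reading comes with each control period).
- viewer.read_camera(name): name is "side" or "top" or "wrist"; returns the picture (420x560x3 uint8, red, green, blue); there is no depth.
- viewer.camera_info(name): a dict with "intrinsics" (3x3 intrinsics, pixels), "k1" (the pictures are not rectified: a ray, as slopes to the right and down, at radius r is drawn at 1 + k1 r^2 times it, then the intrinsics apply), "extrinsics" (4x4, takes a point from camera to world coordinates). Camera axes: x right, y up, looking along -z (the intrinsics and any distortion apply to the point x, -y, -z); pixel columns grow to the right and rows downward; lengths in mm; the calibration is good to about 2 mm. A picture is of the moment at which its call begins: read the wrist's pose just before it. camera_info takes no time and is no camera call; for the wrist camera it gives the pose at the moment of the call.
- arm.finish_job(): hands the job in; it is judged then, once.
The state is a dict: "time": time; "joint_positions": joint angles; "qvel": joint speeds; "joint_efforts": joint torques, N m; "tcp_pos": TCP position; "tcp_rot": TCP orientation; "force": force on the tool from outside, world axes, zero at the start; "torque": the same for the moment, N m; "width": finger opening in mm; "finger_force": force on a finger pad.
Only numpy, scipy, OpenCV 4.12 (cv2) and the standard library are available. Lean on these libraries where they do the work, as an engineer would, in place of code of your own. Each camera call takes 0.05 s, during which the arm holds its last target. There are 200 camera calls.

TASK

Put the chisel away in the steel blade box: lift it out of its wooden stand, press the sprung flap in the top of the box open with the blade and, holding it open so, feel for the slot hidden below and gently seat the blade fully home, upright, without forcing it. Then let go and draw the hand clear, leaving the chisel standing in the box; do not disturb the tub, the panel offcut or the wrench.

Things in the scene. Friction and masses are not known exactly. Their poses are not given: they have to be found in the camera images.
- chisel: Wide chisel, 0.3 kg, standing blade down in the stand. Origin: centre of the blade's end; z up to the handle. Blade 8 mm thick (own x), 30 wide (y), z 0 to 76; bolster 28 x 40, z 76 to 84; wooden handle 24 (x) by 32 mm (y), z 84 to 164. Both faces alike: a half turn makes no difference. Best gripped firmly across the handle's 24 mm, as the flap pushes on the blade's face.
- stand: Wooden block fixed on the table, 90 x 100 x 60 mm high, with a 48 mm deep slot in the middle of its top (11 x 33 mm, narrow way along own x), in which the chisel stands. Origin under its centre.
- blade_box: Grey steel box fixed on the table, 130 (own x) x 160 (y) x 100 mm high, origin under its centre. Its top has a mouth 34 mm (x) by 76 mm (y), centred and closed by the flap. The blade goes in with its thickness along box x and its width along y. Fully home, the blade's end is 32 mm above the table (68 mm deep) and the bolster 8 mm above the box's top.
- mouth (a point): Point in the plane of the box's top (100 mm above the table), midway along the mouth in y, at x = -5 mm of the box: in x the blade goes in here. Axes as the box's.
- slot_zone (a point): Point fixed in the box, 33 mm straight below point mouth, in the plane of a hidden block's flat top (50 x 104 mm). Its slot, 11 mm (x) by 34 (y), 1 mm chamfer, 35 mm deep, is here in x, but in y anywhere up to 16 mm either side, where it was last left: not seen or measured, only felt. A blade beside it lands on the flat top. The block slides only under over 15 N sideways.
- flap (a joint): Sprung aluminium flap 32 x 73 x 3 mm in the mouth, hinged along the mouth's +x edge (thin rod seen there). 0 shut and level, grows (rad) as it is pushed down into the box, at most 1.3. Pressing it open with the blade takes about 4 to 6 N; then its free edge, 27 mm below the top, leans on the blade's +x face at about 0.95 rad, pushing it to -x with about 3.5 N, and stays leaning on it.
- tub: White plastic tub, 100 mm across and 95 mm high, a bystander. Origin under its centre.
- offcut: Off-white panel offcut, 120 x 90 x 35 mm, a bystander. Origin under its centre.
- wrench: Steel wrench lying on the table, a bystander.
Mind the look-alikes: they are no part of the job. Several things look just like the blade_box: the one meant starts nearest to the robot's base. There is more than one size of the chisel; the one meant has the size given above.

How it is judged (in metres and radians):
On the way, in this order (a step that is already met when the one before it is completed fails the run):
1. the chisel, held in the fingers, presses the flap open (value of joint flap above 0.6 rad and contact force between the fingers and chisel above 1 N and z of chisel in the frame of mouth below -0.01 m), for 0.1 s.
2. the blade is seated fully home in the slot (z of chisel in the frame of blade_box below 0.035 m and angle between chisel's own z axis and vertical below 0.15 rad), for 0.2 s.
At the end, for the whole second after the job is handed in: The chisel stands at rest in the box's slot, blade end within 3 mm of the slot's floor, upright within 0.15 rad, the flap leaning on the blade, nothing touched by the robot (all of step 2 and z of chisel in the frame of blade_box above 0.028 m and horizontal distance between chisel and mouth below 0.022 m and linear speed of chisel below 0.02 m/s and value of joint flap above 0.6 rad).
It fails at once if the chisel is forced: more than 40 N between chisel and box (contact force between chisel and blade_box above 40 N).
It fails at once if the tub is disturbed (distance of tub from where it was at the start of the episode above 0.02 m).
It fails at once if the offcut is disturbed (distance of offcut from where it was at the start of the episode above 0.02 m).
It fails at once if the wrench is disturbed (distance of wrench from where it was at the start of the episode above 0.02 m).
It also fails if it takes over 72 s, if anything falls off the work surface, if the arm or the gripper's body presses on something with over 40 N, if the wrist force passes 120 N, or if a joint passes its speed limit or range.

## Working session

There is one attempt and no reset: what is moved stays moved. The work goes in short steps, Python scripts to look and compute and a tool call to move; the robot and the scene stay as the last step left them, time stands still between calls to the robot, and variables do not carry over. Pictures are saved under pics/ and viewed, at most 10 in all, crops included, and the job is handed in when it is done.

Besides the shell and the picture viewer there is one more tool, called after ">>>" by a JSON object that holds its "method" and its "body". apply_moves: Moves the arm, as the interface text tells. Its arguments: {"type":"object","properties":{"translation":{"type":"array","items":{"type":"array","items":{"type":"number"}}},"delta_rot":{"type":"array","items":{"type":"array","items":{"type":"number"}}},"grip":{"type":"number"}},"required":["translation","delta_rot"]}

```bash
mkdir -p pics; ls
cat > h.py <<'E'
import numpy as np, cv2
from plant import arm, viewer
def snap(n,f):
    info=viewer.camera_info(n); im=np.array(viewer.read_camera(n))
    cv2.imwrite('pics/'+f+'.png',im[:,:,::-1]); np.savez('pics/'+f+'.npz',im=im,K=info['intrinsics'],k1=info['k1'],T=info['extrinsics'])
    return im,info
def load(f):
    d=np.load('pics/'+f+'.npz'); return d['im'],dict(intrinsics=d['K'],k1=float(d['k1']),extrinsics=d['T'])
def ray(info,uv):
    K=np.array(info['intrinsics']);T=np.array(info['extrinsics'])
    p=cv2.undistortPoints(np.array([[uv]],float),K,np.array([info['k1'],0,0,0.]))[0,0]
    # drawn = ideal*(1+k1 r^2): same as OpenCV model
    d=T[:3,:3]@np.array([p[0],-p[1],-1.]); return T[:3,3],d
def onz(info,uv,z):
    o,d=ray(info,uv); return o+d*(z-o[2])/d[2]
def proj(info,P):
    K=np.array(info['intrinsics']);T=np.array(info['extrinsics'])
    c=T[:3,:3].T@(np.array(P,float)-T[:3,3]); x,y=c[0]/-c[2],-c[1]/-c[2]; s=1+info['k1']*(x*x+y*y)
    return (K@[x*s,y*s,1])[:2]
E
python3 - <<'E'
from h import *
a,i=snap('top','top0');b,j=snap('side','side0')
for k in(i,j):print(np.round(k['extrinsics'],2).tolist(),k['intrinsics'],k['k1'])
s=arm.state();print({k:np.round(v,3).tolist() for k,v in s.items()},arm.finger_overhang)
cv2.imwrite('pics/both0.png',cv2.resize(np.vstack([a,b])[:,:,::-1],(560,840)))
E
```

```text
pics
[[0.02, 0.98, -0.18, 436.62], [-1.0, 0.02, -0.0, -9.58], [0.0, 0.18, 0.98, 1358.32], [0.0, 0.0, 0.0, 1.0]] [[440.75283318   0.         278.22197458]
 [  0.         440.75283318 212.47097669]
 [  0.           0.           1.        ]] 0.046898487840760464
[[-0.86, 0.35, -0.37, 244.59], [-0.51, -0.57, 0.64, 714.44], [0.01, 0.74, 0.67, 834.88], [0.0, 0.0, 0.0, 1.0]] [[461.09651666   0.         272.303175  ]
 [  0.         461.09651666 201.40359153]
 [  0.           0.           1.        ]] 0.03634738952364271
{'time': 0.1, 'joint_positions': [1.066, 0.399, 0.045, 1.538, -0.019, 1.207, -0.051], 'qvel': [0.0, -0.003, -0.001, -0.003, 0.002, -0.001, -0.0], 'joint_efforts': [0.004, -47.627, 1.371, -25.495, 0.012, 0.005, -0.0], 'tcp_pos': [256.367, -596.728, 255.362], 'tcp_rot': [[0.919, 0.395, -0.001], [0.395, -0.919, 0.002], [-0.0, -0.002, -1.0]], 'force': [-1.066, 1.19, -0.393], 'torque': [0.032, -0.003, 0.013], 'finger_force': 0.0, 'width': 85.364} 25.0
```

View pics/top0.png

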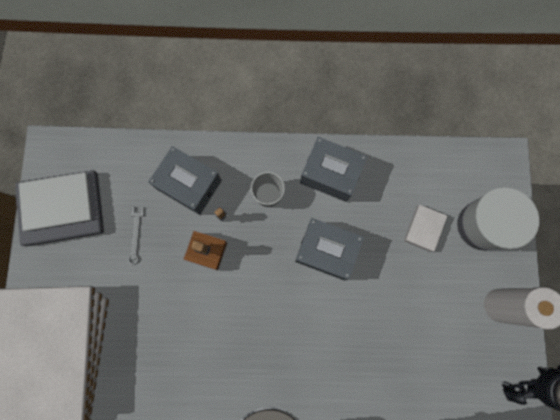

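View pics/side0.png

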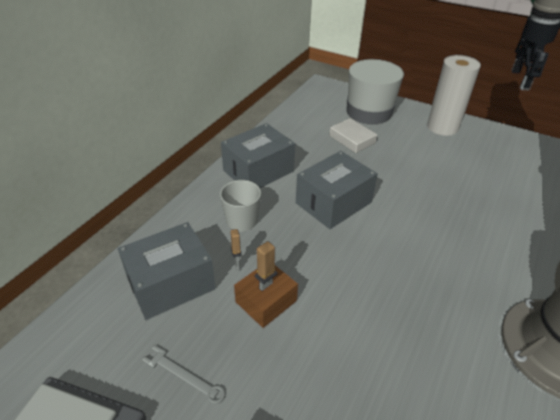

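Top: the target box (nearest to the base) is at (332,247), the stand with the big chisel at (205,250), tub (268,188), offcut (427,228), wrench (137,235). The loose chisel at (220,213) is the look-alike. I'll make an enlarged montage for the flap's hinge side.

Run:
```python
from h import *
a,i=load('top0');b,j=load('side0')
def crop(im,c,r,w,h): return cv2.resize(im[r:r+h,c:c+w],(400,300),interpolation=cv2.INTER_CUBIC)
m=np.vstack([np.hstack([crop(a,288,213,80,60),crop(a,170,220,80,60)]),np.hstack([crop(b,286,145,100,75),crop(b,220,235,120,90)])])
cv2.imwrite('pics/m0.png',np.clip(m[:,:,::-1].astype(float)*1.6,0,255).astype(np.uint8))
```

```text
(no output)
```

View pics/m0.png

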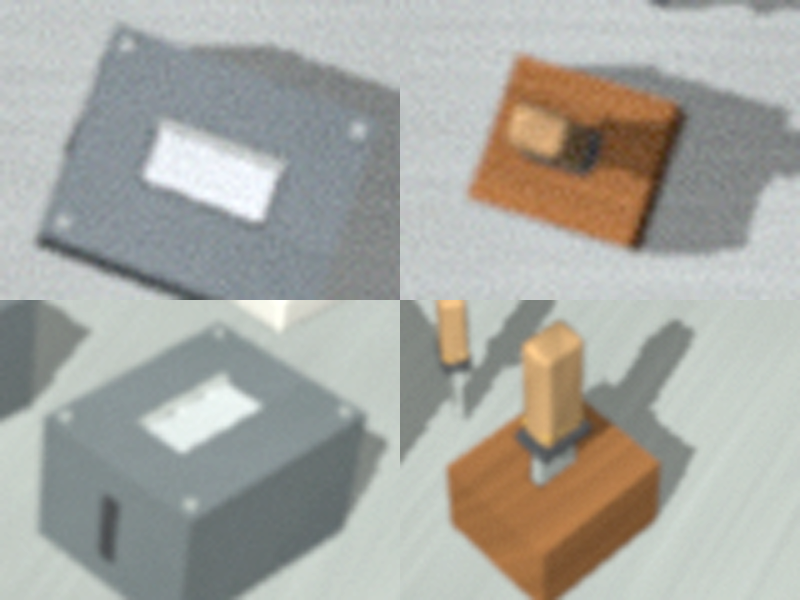

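Run:
```python
from h import *
a,i=load('top0');b,j=load('side0')
def pr(l,info,pts,z):
    P=np.array([onz(info,p,z)[:2] for p in pts]); print(l,P.round(1).tolist(),'mean',P.mean(0).round(1)); return P
s=pr('box screws side',j,[(302.5,174),(341,153.25),(372.5,172.75),(333.5,196)],100)
t=pr('box screws top',i,[(313,221.4),(359.6,239),(300.4,257)],100)
f=pr('flap top',i,[(320,237.4),(345,245),(341,257.4),(316.6,249)],100)
g=pr('flap side',j,[(286+140/4,145+118/4),(286+222/4,145+75/4),(286+261/4,145+105/4),(286+182/4,145+152/4)],100)
for P in(f,g): 
  v=P[1]-P[0]+P[2]-P[3]; print('long dir',np.degrees(np.arctan2(v[1],v[0])))
v=t[1]-t[0];print(np.degrees(np.arctan2(v[1],v[0])),np.linalg.norm(v), 'ctr',(t[1]+t[2])/2)
u=pr('stand top',i,[(193.6,231),(226.4,241.2),(217,269),(184,258.6)],60)
print([np.linalg.norm(u[k]-u[k-1]) for k in range(4)])
v=u[1]-u[0]+u[2]-u[3]; print(np.degrees(np.arctan2(v[1],v[0])))
u=pr('stand side',j,[(220+50/3.33,235+168/3.33),(220+257/3.33,235+163/3.33),(220+145/3.33,235+250/3.33)],60)
pr('handle top',i,[(197.4,246)],176);pr('handle side',j,[(265.9,246.4)],176)
pr('tub',i,[(268,188)],95); pr('tub top',j,[(241,196)],95);pr('dummy chisel',i,[(220,213)],120)
```

```text
box screws side [[642.4, -117.0], [595.4, -249.3], [491.6, -213.8], [538.7, -80.7]] mean [ 567.  -165.2]
box screws top [[642.6, -110.2], [594.7, -244.2], [539.0, -75.3]] mean [ 592.1 -143.2]
flap top [[596.5, -130.7], [576.4, -202.3], [540.7, -190.8], [562.9, -121.2]] mean [ 569.1 -161.3]
flap side [[601.1, -139.5], [575.1, -207.6], [540.6, -191.5], [563.8, -122.6]] mean [ 570.1 -165.3]
long dir -106.67835617549883
long dir -109.79061613739096
-109.64642609622372 142.26210067638584 ctr [ 566.85316015 -159.73812802]
stand top [[611.7, 240.4], [583.6, 142.0], [501.6, 165.7], [529.6, 263.5]] mean [556.6 202.9]
[np.float64(85.2693696651262), np.float64(102.29500386224151), np.float64(85.40105349530019), np.float64(101.80389647972235)]
-105.97181029220451
stand side [[610.8, 238.6], [501.6, 168.6], [528.3, 259.7]] mean [546.9 222.3]
handle top [[555.8, 205.5]] mean [555.8 205.5]
handle side [[557.4, 202.2]] mean [557.4 202.2]
tub [[739.7, 22.7]] mean [739.7  22.7]
tub top [[732.8, 29.8]] mean [732.8  29.8]
dummy chisel [[657.1, 156.9]] mean [657.1 156.9]
```

The box: centre ≈(567,-162), its +x (hinge side) ≈ -19°. Chisel at ≈(556,204), thin axis ≈ -16°. Moving over the stand.

>>> {"method": "apply_moves", "body": {"translation": [[24.6,-25.7,0],[24.6,-25.7,0],[24.6,-25.7,0],[24.6,-25.7,0],[24.6,-25.7,0],[24.6,-25.7,0],[24.6,-25.7,0],[24.6,-25.7,0],[24.6,-25.7,0],[24.6,-25.7,0]], "delta_rot": [[0,0,0],[0,0,0],[0,0,0],[0,0,0],[0,0,0],[0,0,0],[0,0,0],[0,0,0],[0,0,0],[0,0,0]]}}

```text
time: 0.93
tcp_pos: [381.1, -262.1, 256.1]
tcp_rot: [[0.919, 0.395, -0.0], [0.395, -0.919, -0.0], [-0.0, -0.0, -1.0]]
force: [0.1, -0.6, -0.1]
width: 85.5
finger_force: 0.0
```

>>> {"method": "apply_moves", "body": {"translation": [[24.6,-25.7,0],[24.6,-25.7,0],[24.6,-25.7,0],[24.6,-25.7,0],[24.6,-25.7,0],[24.6,-25.7,0],[24.6,-25.7,0],[24.6,-25.7,0],[24.6,-25.7,0],[24.6,-25.7,0]], "delta_rot": [[0,0,0],[0,0,0],[0,0,0],[0,0,0],[0,0,0],[0,0,0],[0,0,0],[0,0,0],[0,0,0],[0,0,0]]}}

```text
time: 1.77
tcp_pos: [505.7, 70.8, 256.1]
tcp_rot: [[0.919, 0.395, -0.0], [0.395, -0.919, -0.0], [-0.0, 0.0, -1.0]]
force: [1.0, -0.0, -0.1]
width: 85.3
finger_force: 0.0
```

>>> {"method": "apply_moves", "body": {"translation": [[0,0,-10],[0,0,-10],[0,0,-10],[0,0,0],[0,0,0],[0,0,0],[0,0,0],[0,0,0],[0,0,0],[0,0,0]], "delta_rot": [[0,0,-0.12],[0,0,-0.12],[0,0,-0.12],[0,0,-0.12],[0,0,-0.12],[0,0,-0.12],[0,0,-0.12],[0,0,-0.045],[0,0,0],[0,0,0]]}}

```text
time: 2.6
tcp_pos: [505.5, 69.1, 286.0]
tcp_rot: [[0.278, 0.961, -0.001], [0.961, -0.278, -0.0], [-0.0, -0.001, -1.0]]
force: [0.3, 0.2, -0.5]
width: 85.3
finger_force: 0.0
```

Run:
```python
from h import *
s=arm.state();print(s['time'],s['tcp_pos'],np.round(s['tcp_rot'],3).tolist(),s['force'])
a,i=snap('wrist','w1');print(np.round(i['extrinsics'],2).tolist(),i['intrinsics'][0],i['k1'])
for P in [(556,204,176),(556,204,60),(611.7,240.4,60),(583.6,142,60)]:print(proj(i,P).round())
```

```text
2.6 [505.48970944  69.1174212  285.98265865] [[0.278, 0.961, -0.001], [0.961, -0.278, -0.0], [-0.0, -0.001, -1.0]] [ 0.34885185  0.23230772 -0.51465234]
[[0.96, 0.27, 0.08, 525.14], [-0.28, 0.92, 0.27, 136.7], [-0.0, -0.28, 0.96, 403.4], [0.0, 0.0, 0.0, 1.0]] [321.03236042   0.         282.61720427] -0.06085375839822055
[300.  -1.]
[294.  41.]
[340. -16.]
[336.  96.]
```

View pics/w1.png

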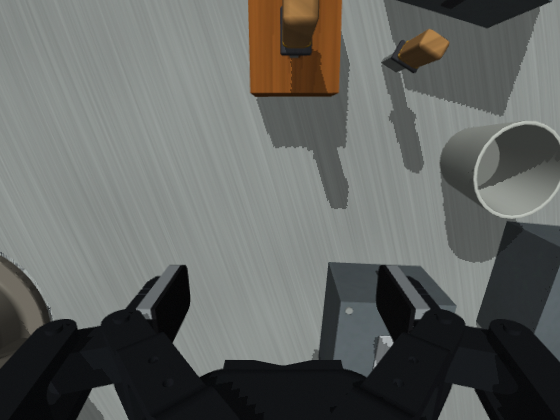

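The wrist view shows the stand (249–340, front edge at row 95) and the big chisel's handle (300,25), aligned with the image. I'll close in for one better look.

>>> {"method": "apply_moves", "body": {"translation": [[20,4,0],[20,4,0],[20,3,0],[0,0,0],[0,0,0]], "delta_rot": [[0,0,0],[0,0,0],[0,0,0],[0,0,0],[0,0,0]]}}

```text
time: 3.07
tcp_pos: [532.7, 125.0, 286.0]
tcp_rot: [[0.275, 0.962, -0.001], [0.962, -0.275, 0.0], [0.0, -0.001, -1.0]]
force: [-0.2, -0.7, 0.4]
width: 85.1
finger_force: 0.0
```

Run:
```python
from h import *
s=arm.state();print(s['time'],s['tcp_pos'],np.round(s['tcp_rot'],3).tolist(),s['force'])
a,i=snap('wrist','w2')
hsv=cv2.cvtColor(a,cv2.COLOR_RGB2HSV)
m=((hsv[...,0]<20)&(hsv[...,1]>100)&(hsv[...,2]>40)).astype(np.uint8)
n,l,st,c=cv2.connectedComponentsWithStats(m);print([(st[k].tolist()) for k in range(1,n) if st[k][4]>300])
cv2.imwrite('pics/w2c.png',cv2.resize(a[0:200,180:430][:,:,::-1],(750,600),interpolation=cv2.INTER_CUBIC))
```

```text
3.0667 [532.74021577 124.96028962 286.03518075] [[0.275, 0.962, -0.001], [0.962, -0.275, 0.0], [0.0, -0.001, -1.0]] [-0.15422874 -0.69420286  0.36624555]
[[239, 53, 91, 101, 8771], [383, 107, 46, 27, 918]]
```

View pics/w2c.png

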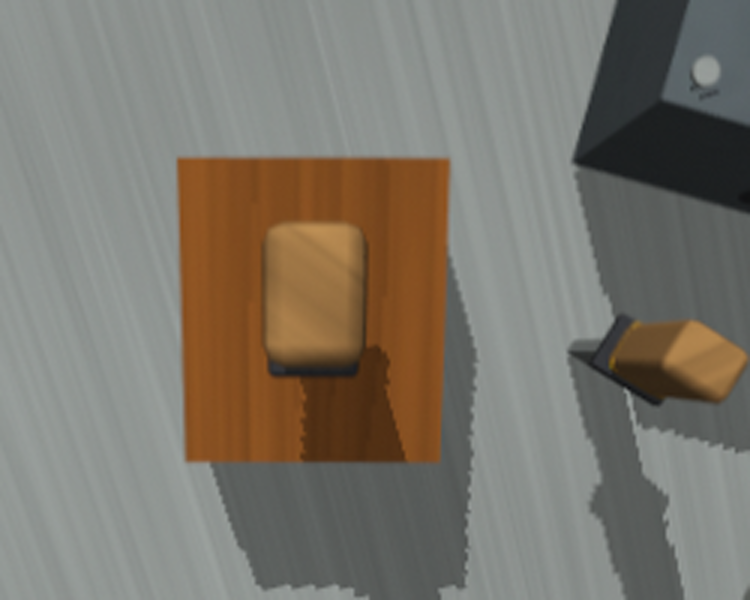

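Run:
```python
from h import *
a,i=load('w2')
g=lambda x,y,z:onz(i,(180+x/3,y/3),z)
h=g(314.5,290,176);C=np.array([g(*p,60) for p in [(178,158),(449,158),(441,462),(187,462)]])
print(h,C.mean(0));v=C[1]-C[0]+C[2]-C[3];print(np.degrees(np.arctan2(v[1],v[0])))
w=C[0]-C[3]+C[1]-C[2];print(np.degrees(np.arctan2(w[1],w[0])))
s=arm.state();R=np.array(s['tcp_rot']);t=s['tcp_pos']
for p in(h,C.mean(0)):print((R.T@(np.array([*p[:2],142])-t)).round(1))
print(np.degrees(np.arctan2(R[1,1],R[0,1])))
```

```text
[557.28072072 205.30471284 176.        ] [557.45039796 204.14128477  60.        ]
-15.93168713549228
74.23744438747018
[ 85.3   1.2 143.9]
[ 84.3   1.7 143.9]
-16.037130824480872
```

>>> {"method": "apply_moves", "body": {"translation": [[29,0.5,0],[28,0.5,0],[28,0.5,0],[0,0,30],[0,0,30],[0,0,30],[0,0,30],[0,0,24],[0,0,0],[0,0,0]], "delta_rot": [[0,0,0],[0,0,0],[0,0,0],[0,0,0],[0,0,0],[0,0,0],[0,0,0],[0,0,0],[0,0,0],[0,0,0]]}}

```text
time: 3.95
tcp_pos: [557.2, 203.5, 141.5]
tcp_rot: [[0.278, 0.961, -0.002], [0.961, -0.278, -0.002], [-0.002, -0.002, -1.0]]
force: [-0.3, -0.2, 0.6]
width: 85.7
finger_force: 0.0
```

>>> {"method": "apply_moves", "body": {"translation": [[0,0,0],[0,0,0],[0,0,0],[0,0,0],[0,0,0],[0,0,0],[0,0,0],[0,0,0],[0,0,0],[0,0,0]], "delta_rot": [[0,0,0],[0,0,0],[0,0,0],[0,0,0],[0,0,0],[0,0,0],[0,0,0],[0,0,0],[0,0,0],[0,0,0]], "grip": 10}}

```text
time: 4.78
tcp_pos: [557.9, 205.5, 143.3]
tcp_rot: [[0.276, 0.961, 0.001], [0.961, -0.276, 0.0], [0.0, 0.001, -1.0]]
force: [-0.8, -1.3, 6.9]
width: 23.6
finger_force: 59.0
```

>>> {"method": "apply_moves", "body": {"translation": [[0,0,-4],[0,0,-8],[0,0,-12],[0,0,-16],[0,0,-20],[0,0,-20],[0,0,-20],[0,0,-20],[0,0,0],[0,0,0]], "delta_rot": [[0,0,0],[0,0,0],[0,0,0],[0,0,0],[0,0,0],[0,0,0],[0,0,0],[0,0,0],[0,0,0],[0,0,0]]}}

```text
time: 5.62
tcp_pos: [558.3, 205.4, 263.5]
tcp_rot: [[0.276, 0.961, 0.003], [0.961, -0.276, 0.001], [0.001, 0.002, -1.0]]
force: [0.0, -0.3, -3.6]
width: 23.2
finger_force: 59.1
```

Run:
```python
from h import *
s=arm.state();print(s['time'],s['tcp_pos'],np.round(s['tcp_rot'],3).tolist(),s['force'],s['finger_force'])
R=np.array(s['tcp_rot']);t=s['tcp_pos']
a=np.radians(-19.4); c=np.array([567,-162.5]); ex=np.array([np.cos(a),np.sin(a)]); m=c-5*ex; 
print(m,(R.T@(np.array([*m,t[2]])-t)).round(1))
```

```text
5.6167 [558.25959953 205.44256662 263.46609628] [[0.276, 0.961, 0.003], [0.961, -0.276, 0.001], [0.001, 0.002, -1.0]] [ 0.03955975 -0.32738031 -3.56409466] 59.09024119377136
[ 562.28388671 -160.83919434] [-3.509e+02  1.051e+02 -2.000e-01]
```

>>> {"method": "apply_moves", "body": {"translation": [[0,0,-12],[0,0,-12],[-30,7,0],[-35,8,0],[-35,9,0],[-35,9,0],[-35,9,0],[-35,9,0],[-35,9,0],[-35,9,0]], "delta_rot": [[0,0,0],[0,0,0],[0,0,0],[0,0,0],[0,0,0],[0,0,0],[0,0,0],[0,0,0],[0,0,0],[0,0,0]]}}

```text
time: 6.45
tcp_pos: [547.7, -79.8, 286.7]
tcp_rot: [[0.276, 0.961, 0.0], [0.961, -0.276, -0.0], [-0.0, 0.0, -1.0]]
force: [0.7, 0.4, -3.2]
width: 23.5
finger_force: 59.3
```

>>> {"method": "apply_moves", "body": {"translation": [[-35,9,0],[-35,9,0],[-35,9,0],[-35,9,0],[-20,0,0],[0,0,0],[0,0,0],[0,0,0],[0,0,0],[0,0,0]], "delta_rot": [[0,0,0],[0,0,0],[0,0,0],[0,0,0],[0,0,0.03],[0,0,0.03],[0,0,0],[0,0,0],[0,0,0],[0,0,0]]}}

```text
time: 7.28
tcp_pos: [539.0, -240.2, 286.5]
tcp_rot: [[0.33, 0.944, 0.0], [0.944, -0.33, 0.0], [0.0, 0.0, -1.0]]
force: [0.8, 0.1, -3.1]
width: 23.5
finger_force: 59.3
```

Run:
```python
from h import *
s=arm.state();print(s['time'],s['tcp_pos'],np.round(s['tcp_rot'],3).tolist(),s['force'],s['finger_force'])
a,i=snap('wrist','w3')
print(proj(i,(562,-161,100)))
cv2.imwrite('pics/w3c.png',cv2.resize(a[0:330,60:500][:,:,::-1],(800,600),interpolation=cv2.INTER_CUBIC))
```

```text
7.2833 [ 539.02149927 -240.18491378  286.51244161] [[0.33, 0.944, 0.0], [0.944, -0.33, 0.0], [0.0, 0.0, -1.0]] [ 0.83856406  0.13349761 -3.05881903] 59.34235990047455
[277.39354633 103.95079493]
```

View pics/w3c.png

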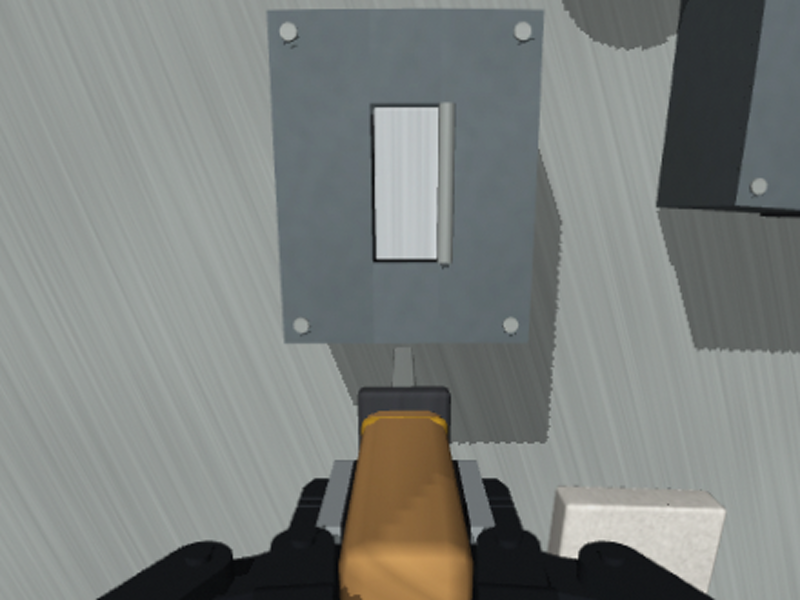

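Hinge rod is on the right (tool +y), mouth at crop (371–438,104–261), blade end visible at (403,348). Compute offsets.

Run:
```python
from h import *
a,i=load('w3');k=440/800
s=arm.state();R=np.array(s['tcp_rot']);t=np.array(s['tcp_pos'])
g=lambda x,y,z:R.T@(onz(i,(60+x*k,y*k),z)-t)
def q(l,p,z):
    C=np.array([g(*x,z) for x in p]);c=C.mean(0);v=C[1]-C[0]+C[2]-C[3];w=C[0]-C[3]+C[1]-C[2]
    print(l,c.round(1),'rot from y',np.degrees(np.arctan2(v[0],v[1])).round(2),np.degrees(np.arctan2(-w[1],w[0])).round(2),'size',np.linalg.norm(v)/2,np.linalg.norm(w)/2)
q('box',[(267,11),(544,10),(527,343),(285,343)],100)
q('screws',[(288,32),(523,31),(511,326),(301,326)],102)
for p in [(371,104),(374,261)]:print('mouth L',g(*p,100).round(1))
for p in [(403,348),(395,348),(411,348)]:print('blade end',g(*p,155).round(1))
for p in [(359,390),(450,390)]:print('bolster',g(*p,155+84).round(1))
# handle grasp expected tool y=0
```

```text
box [ 84.1   0.7 186.5] rot from y 0.12 0.14 size 129.4328416316074 159.62634395484324
screws [ 84.    0.6 184.5] rot from y 0.14 0.15 size 110.1513506670166 140.23700049414342
mouth L [122.1 -16.1 186.5]
mouth L [ 47.2 -15.6 186.5]
blade end [ 14.   -0.6 131.5]
blade end [ 14.   -4.1 131.5]
blade end [ 14.    2.9 131.5]
bolster [ 20.4 -13.4  47.5]
bolster [20.4 13.5 47.5]
```

>>> {"method": "apply_moves", "body": {"translation": [[20,-1,0],[20,-1,0],[17,-1,0],[10,-0.8,0],[0,0,15],[0,0,15],[0,0,10],[0,0,0],[0,0,0],[0,0,0]], "delta_rot": [[0,0,0],[0,0,0],[0,0,0],[0,0,0],[0,0,0],[0,0,0],[0,0,0],[0,0,0],[0,0,0],[0,0,0]]}}

```text
time: 8.17
tcp_pos: [557.8, -177.8, 247.1]
tcp_rot: [[0.334, 0.943, 0.001], [0.943, -0.334, -0.001], [-0.0, 0.001, -1.0]]
force: [0.4, -0.3, -3.5]
width: 23.1
finger_force: 59.1
```

Run:
```python
from h import *
s=arm.state();R=np.array(s['tcp_rot']);print(s['time'],s['tcp_pos'],R.round(3).tolist(),R.T@s['force'])
a,i=snap('wrist','w4')
t=np.array([539.02,-240.18,0]);R0=np.array([[.33,.944],[.944,-.33]])
c=t[:2]+R0@[84.05,.65];print('box',c,'blade rel in box (y,x):',R0.T@(np.array(s['tcp_pos'])[:2]-c))
cv2.imwrite('pics/w4c.png',cv2.resize(a[60:330,100:460][:,:,::-1],(800,600),interpolation=cv2.INTER_CUBIC))
```

```text
8.1667 [ 557.78367709 -177.78021959  247.09689672] [[0.334, 0.943, 0.001], [0.943, -0.334, -0.001], [-0.0, 0.001, -1.0]] [-0.17837299  0.53015392  3.53020114]
box [ 567.3701 -161.0513] blade rel in box (y,x): [-18.95561965  -3.52903976]
```

View pics/w4c.png

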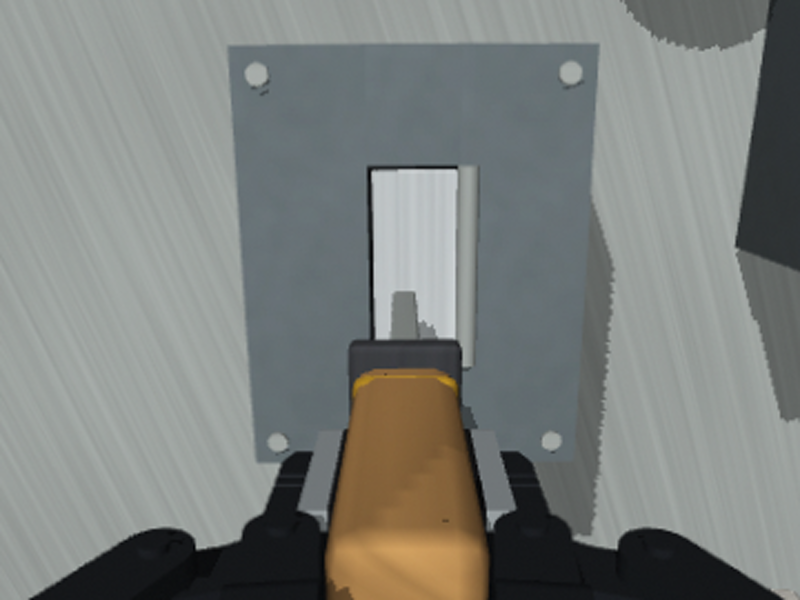

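The blade (390–417,292) hovers over the shut flap; now its offset from the box.

Run:
```python
from h import *
a,i=load('w4');k=360/800
s=arm.state();R=np.array(s['tcp_rot']);t=np.array(s['tcp_pos'])
g=lambda x,y,z:(R.T@(onz(i,(100+x*k,60+y*k),z)-t)).round(2)
C=np.array([g(*p,102) for p in [(257,74),(571,72),(551,441),(278,442)]]);print('box',C.mean(0),C[1]-C[0],C[2]-C[3])
B=np.array([g(*p,100) for p in [(229,45),(599,43),(575,461),(257,462)]]);print('box',B.mean(0))
print('blade',g(403.5,292,115.5),g(390,292,115.5),g(417,292,115.5),'mouth L',g(368.5,166,100),g(374,340,100))
```

```text
box [ 19.09     3.18   145.3425] [  0.73 109.78   0.22] [  0.33 109.88   0.21]
box [ 19.105    3.5275 147.345 ]
blade [ 13.65  -0.84 131.83] [ 13.65  -5.67 131.83] [ 13.65   3.98 131.84] mouth L [ 56.91 -13.54 147.31] [ -8.89 -12.34 147.31]
```

>>> {"method": "apply_moves", "body": {"translation": [[3,-0.8,0],[0,0,4],[0,0,4],[0,0,4],[0,0,3],[0,0,3],[0,0,3],[0,0,3],[0,0,3],[0,0,0]], "delta_rot": [[0,0,0],[0,0,0],[0,0,0],[0,0,0],[0,0,0],[0,0,0],[0,0,0],[0,0,0],[0,0,0],[0,0,0]]}}

```text
time: 9.05
tcp_pos: [558.0, -174.6, 219.3]
tcp_rot: [[0.334, 0.943, 0.001], [0.943, -0.334, -0.0], [0.0, 0.001, -1.0]]
force: [0.5, -0.9, 0.6]
width: 23.6
finger_force: 60.1
```

>>> {"method": "apply_moves", "body": {"translation": [[0,0,3],[0,0,3],[0,0,3],[0,0,2],[0,0,2],[0,0,0]], "delta_rot": [[0,0,0],[0,0,0],[0,0,0],[0,0,0],[0,0,0],[0,0,0]]}}

```text
time: 9.55
tcp_pos: [556.7, -174.0, 205.3]
tcp_rot: [[0.333, 0.943, -0.002], [0.943, -0.333, 0.001], [-0.0, -0.002, -1.0]]
force: [-1.9, 1.0, -0.5]
width: 23.5
finger_force: 59.6
```

>>> {"method": "apply_moves", "body": {"translation": [[0,1.2,1],[0,0,1],[0,0,1],[0,0,1],[0,0,0]], "delta_rot": [[0,0,0],[0,0,0],[0,0,0],[0,0,0],[0,0,0]]}}

```text
time: 9.97
tcp_pos: [558.6, -174.8, 202.2]
tcp_rot: [[0.333, 0.943, -0.0], [0.943, -0.333, -0.0], [-0.0, -0.0, -1.0]]
force: [-1.1, 1.3, 0.1]
width: 23.5
finger_force: 59.9
```

>>> {"method": "apply_moves", "body": {"translation": [[0,0,1],[0,0,1],[0,0,1],[0,0,0]], "delta_rot": [[0,0,0],[0,0,0],[0,0,0],[0,0,0]]}}

```text
time: 10.3
tcp_pos: [557.8, -174.6, 198.5]
tcp_rot: [[0.333, 0.943, -0.002], [0.943, -0.333, 0.0], [-0.0, -0.002, -1.0]]
force: [-2.7, 1.1, -2.0]
width: 23.1
finger_force: 59.4
```

>>> {"method": "apply_moves", "body": {"translation": [[0,0,1],[0,0,0.5],[0,0,0]], "delta_rot": [[0,0,0],[0,0,0],[0,0,0]]}}

```text
time: 10.55
tcp_pos: [558.2, -174.7, 198.0]
tcp_rot: [[0.333, 0.943, -0.001], [0.943, -0.333, -0.0], [-0.0, -0.001, -1.0]]
force: [-4.9, 1.5, 1.9]
width: 23.1
finger_force: 59.9
```

```bash
cat >> h.py <<'E'
def st():
    s=arm.state();R=np.array(s['tcp_rot']);t=np.array(s['tcp_pos']);d=t[:2]-np.array([567.3,-160.9])
    print(round(s['time'],2),'box y(blade),x(blade)',np.round([.333*d[0]+.943*d[1]-1.35,.943*d[0]-.333*d[1]-.84],2),'endz',round(t[2]-131.5,2),'F tool',(R.T@s['force']).round(2),'T',np.round(s['torque'],3),'zaxis',R[:2,2].round(4))
E
python3 -c "from h import *;st()"
```

```text
10.55 box y(blade),x(blade) [-17.35  -4.84] endz 66.52 F tool [-0.25 -5.13 -1.94] T [0.391 1.342 0.04 ] zaxis [-0.0012 -0.    ]
```

Contact felt (~4 N). Now slide along box +y with light pressure.

>>> {"method": "apply_moves", "body": {"translation": [[0,0,0.5],[1,0,0],[1,0,0],[1,0,0],[1,0,0]], "delta_rot": [[0,0,0],[0,0,0],[0,0,0],[0,0,0],[0,0,0]]}}

```text
time: 10.97
tcp_pos: [558.8, -173.3, 197.6]
tcp_rot: [[0.334, 0.942, -0.002], [0.942, -0.334, -0.004], [-0.004, -0.001, -1.0]]
force: [-6.1, -2.4, 3.9]
width: 23.6
finger_force: 60.2
```

>>> {"method": "apply_moves", "body": {"translation": [[1,0,0],[1,0,0],[1,0,0],[1,0,0]], "delta_rot": [[0,0,0],[0,0,0],[0,0,0],[0,0,0]]}}

```text
time: 11.3
tcp_pos: [560.4, -168.9, 196.6]
tcp_rot: [[0.334, 0.943, -0.002], [0.943, -0.334, -0.003], [-0.003, -0.001, -1.0]]
force: [-4.2, -3.9, -3.2]
width: 23.5
finger_force: 59.5
```

```bash
python3 -c "from h import *;st()"
```

```text
11.3 box y(blade),x(blade) [-11.16  -4.7 ] endz 65.06 F tool [-5.05 -2.66  3.2 ] T [-1.281e+00  1.467e+00 -1.000e-03] zaxis [-0.0021 -0.0025]
```

>>> {"method": "apply_moves", "body": {"translation": [[0,0,0.7],[0,0,0.7],[0,0,0]], "delta_rot": [[0,0,0],[0,0,0],[0,0,0]]}}

```text
time: 11.55
tcp_pos: [560.7, -169.1, 195.9]
tcp_rot: [[0.334, 0.943, -0.001], [0.943, -0.334, -0.003], [-0.003, -0.0, -1.0]]
force: [-4.3, -3.8, -0.3]
width: 23.4
finger_force: 59.8
```

```bash
python3 -c "from h import *;st()"
```

```text
11.55 box y(blade),x(blade) [-11.26  -4.33] endz 64.36 F tool [-4.98 -2.75  0.32] T [-1.022  1.487  0.033] zaxis [-0.0013 -0.0029]
```

In the slot's mouth: z is dropping and there's a side force of −5 N in y. Relieve it and lower.

>>> {"method": "apply_moves", "body": {"translation": [[-0.8,0,0],[0,0,1],[0,0,1],[0,0,0]], "delta_rot": [[0,0,0],[0,0,0],[0,0,0],[0,0,0]]}}

```text
time: 11.88
tcp_pos: [561.1, -169.4, 194.2]
tcp_rot: [[0.334, 0.943, 0.0], [0.943, -0.334, -0.002], [-0.002, 0.001, -1.0]]
force: [-4.6, -2.2, -0.4]
width: 23.6
finger_force: 60.0
```

```bash
python3 -c "from h import *;st()"
```

```text
11.88 box y(blade),x(blade) [-11.47  -3.83] endz 62.65 F tool [-3.64 -3.6   0.45] T [-1.088  1.214 -0.012] zaxis [ 0.0004 -0.0024]
```

>>> {"method": "apply_moves", "body": {"translation": [[-0.7,0,1],[0,0,1.5],[0,0,1.5],[0,0,1],[0,0,0]], "delta_rot": [[0,0,0],[0,0,0],[0,0,0],[0,0,0],[0,0,0]]}}

```text
time: 12.3
tcp_pos: [561.0, -169.6, 189.0]
tcp_rot: [[0.334, 0.943, 0.001], [0.943, -0.334, -0.002], [-0.001, 0.001, -1.0]]
force: [-3.9, -2.5, -0.5]
width: 23.6
finger_force: 60.0
```

```bash
python3 -c "from h import *;st()"
```

```text
12.3 box y(blade),x(blade) [-11.69  -3.86] endz 57.48 F tool [-3.63 -2.82  0.48] T [-1.087  1.118  0.006] zaxis [ 0.0007 -0.0016]
```

>>> {"method": "apply_moves", "body": {"translation": [[-0.8,-0.3,1.5],[0,0,2],[0,0,2],[0,0,2],[0,0,2],[0,0,0]], "delta_rot": [[0,0,0],[0,0,0],[0,0,0],[0,0,0],[0,0,0],[0,0,0]]}}

```text
time: 12.8
tcp_pos: [560.3, -169.6, 178.9]
tcp_rot: [[0.333, 0.943, 0.0], [0.943, -0.333, -0.0], [-0.0, 0.0, -1.0]]
force: [-2.7, -2.9, -2.0]
width: 23.4
finger_force: 59.8
```

```bash
python3 -c "from h import *;st()"
```

```text
12.8 box y(blade),x(blade) [-11.86  -4.6 ] endz 47.38 F tool [-3.64 -1.57  2.  ] T [-1.202  0.797 -0.013] zaxis [ 0.     -0.0003]
```

>>> {"method": "apply_moves", "body": {"translation": [[-0.5,0,1.5],[0,0,2],[0,0,2],[0,0,2],[0,0,2],[0,0,0]], "delta_rot": [[0,0,0],[0,0,0],[0,0,0],[0,0,0],[0,0,0],[0,0,0]]}}

```text
time: 13.3
tcp_pos: [560.0, -169.7, 169.3]
tcp_rot: [[0.333, 0.943, -0.0], [0.943, -0.333, 0.0], [0.0, -0.0, -1.0]]
force: [-2.7, -2.0, -2.0]
width: 23.6
finger_force: 59.8
```

>>> {"method": "apply_moves", "body": {"translation": [[0,0,1],[0,0,1],[0,0,1],[0,0,0]], "delta_rot": [[0,0,0],[0,0,0],[0,0,0],[0,0,0]]}}

```text
time: 13.63
tcp_pos: [560.1, -169.7, 166.7]
tcp_rot: [[0.333, 0.943, -0.0], [0.943, -0.333, 0.0], [0.0, -0.0, -1.0]]
force: [-2.4, -3.0, 0.7]
width: 23.7
finger_force: 59.9
```

```bash
python3 -c "from h import *;st()"
```

```text
13.63 box y(blade),x(blade) [-12.06  -4.74] endz 35.2 F tool [-3.59 -1.31 -0.65] T [-0.858  0.922  0.008] zaxis [-0.0001  0.0001]
```

>>> {"method": "apply_moves", "body": {"translation": [[0,0,1],[0,0,1],[0,0,0.5],[0,0,0]], "delta_rot": [[0,0,0],[0,0,0],[0,0,0],[0,0,0]]}}

```text
time: 13.97
tcp_pos: [560.2, -169.8, 164.3]
tcp_rot: [[0.333, 0.943, 0.0], [0.943, -0.333, -0.0], [-0.0, 0.0, -1.0]]
force: [-2.9, -3.1, -0.6]
width: 23.1
finger_force: 60.0
```

```bash
python3 -c "from h import *;st()"
```

```text
13.97 box y(blade),x(blade) [-12.08  -4.62] endz 32.77 F tool [-3.91 -1.71  0.56] T [-0.901  0.914 -0.053] zaxis [ 0.0001 -0.0001]
```

>>> {"method": "apply_moves", "body": {"translation": [[0,0,0.7],[0,0,0.5],[0,0,0]], "delta_rot": [[0,0,0],[0,0,0],[0,0,0]]}}

```text
time: 14.22
tcp_pos: [560.2, -169.8, 163.4]
tcp_rot: [[0.333, 0.943, 0.0], [0.943, -0.333, -0.0], [-0.0, 0.0, -1.0]]
force: [-4.4, -3.1, 2.8]
width: 23.3
finger_force: 60.2
```

>>> {"method": "apply_moves", "body": {"translation": [[0,0,0.5],[0,0,0.5],[0,0,0]], "delta_rot": [[0,0,0],[0,0,0],[0,0,0]]}}

```text
time: 14.47
tcp_pos: [560.3, -169.8, 163.3]
tcp_rot: [[0.333, 0.943, 0.0], [0.943, -0.333, -0.0], [-0.0, 0.0, -1.0]]
force: [-5.6, -1.8, 6.9]
width: 23.2
finger_force: 60.9
```

Bottomed out (end z ≈ 32, force rising gently). Let go.

>>> {"method": "apply_moves", "body": {"translation": [[0,0,0],[0,0,0],[0,0,0],[0,0,0],[0,0,0],[0,0,0],[0,0,0],[0,0,0]], "delta_rot": [[0,0,0],[0,0,0],[0,0,0],[0,0,0],[0,0,0],[0,0,0],[0,0,0],[0,0,0]], "grip": 85}}

```text
time: 15.13
tcp_pos: [560.2, -169.7, 162.2]
tcp_rot: [[0.333, 0.943, 0.0], [0.943, -0.333, 0.0], [0.0, 0.0, -1.0]]
force: [0.1, 0.0, -0.1]
width: 85.0
finger_force: 0.0
```

>>> {"method": "apply_moves", "body": {"translation": [[0,0,-5],[0,0,-10],[0,0,-20],[0,0,-20],[0,0,-20],[0,0,-20],[0,0,-20],[0,0,-20],[-20,0,0],[-20,0,0]], "delta_rot": [[0,0,0],[0,0,0],[0,0,0],[0,0,0],[0,0,0],[0,0,0],[0,0,0],[0,0,0],[0,0,0],[0,0,0]]}}

```text
time: 15.97
tcp_pos: [548.3, -206.4, 300.4]
tcp_rot: [[0.33, 0.944, 0.005], [0.944, -0.33, -0.001], [0.001, 0.005, -1.0]]
force: [-0.2, 0.3, -0.3]
width: 85.0
finger_force: 0.0
```

>>> {"method": "apply_moves", "body": {"translation": [[-20,0,0],[-20,0,0],[0,0,0],[0,0,0],[0,0,0]], "delta_rot": [[0,0,0],[0,0,0],[0,0,0],[0,0,0],[0,0,0]]}}

```text
time: 16.38
tcp_pos: [533.9, -244.1, 297.9]
tcp_rot: [[0.333, 0.943, 0.001], [0.943, -0.333, 0.0], [0.001, 0.001, -1.0]]
force: [0.2, 0.5, 1.5]
width: 85.4
finger_force: 0.0
```

Run:
```python
from h import *
a,i=snap('wrist','w5');b,j=snap('side','s5')
c=cv2.resize(b[120:240,260:420],(400,300),interpolation=cv2.INTER_CUBIC)
d=cv2.resize(a[0:420,:],(400,300))
cv2.imwrite('pics/f5.png',np.hstack([d,c])[:,:,::-1])
```

```text
(no output)
```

View pics/f5.png

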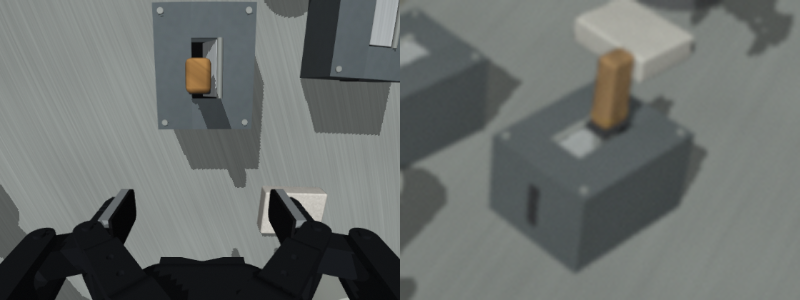

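The chisel stands upright in the mouth at (198,75), the bolster just above the box top and the flap open against the blade. The hand is clear, so I'm handing in.

```bash
python3 -c "
from h import *
a,i=load('w5');print(onz(i,(198*1.4,72*1.4),196));print(arm.finish_job())"
```

```text
[ 557.85134844 -166.63492623  196.        ]
the job is handed in; nothing more can be done
None
```

The chisel stands seated upright in the blade box with the flap leaning on it, the hand is clear, and I handed the job in at about 16.5 s; no verdict came back.

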